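# Take the hand nut off an air intake filter

### The job

Unscrew the black hand nut that holds down the filter cover in the opened unit, lift it off the threaded post, and set it down in the steel parts tray without dropping it from a height or flinging it. Leave the other things on the bench where they are.

Things in the scene. Friction and masses are not known exactly. Their poses are not given: they have to be found in the camera images.
- nut: the black flanged hand nut, axis upright: below, a flange 70 mm in diameter and 8 mm thick; above it a knurled round grip 48 mm in diameter, from 8 to 40 mm over its underside; 29 mm bore right through; about 0.2 kg. Origin: centre of its underside, z up its axis. It sits screwed down, flange on the steel filter cover, and cannot be pulled off without unscrewing.
- nut_mid (a point): the middle of the nut: on its axis, 20 mm above its underside
- chassis: the opened air unit, fixed: a metal chassis 240 mm (x) by 300 mm (y) without its top, cream front panel 105 mm high facing -x, turned up to 20 degrees. Its tallest part is the round intake filter, 124 mm in diameter with a steel cover whose top is 108 mm above the bench; its axis is at x +30 mm, y +60 mm of the chassis frame. Origin: centre of the underside.
- seat (a point): on the filter's axis, at the top of the filter cover, where the underside of the screwed-down nut lies; axes as the chassis
- post_top (a point): top of the threaded post, 37 mm above the cover; 26 mm in diameter over its thread. Right-hand thread, very coarse (14 mm lead, two starts): seen from above the nut unscrews counter-clockwise, rising 14 mm a turn, runs easily with some free play, comes off the thread after about 240 degrees of turning (225 to 260) and then lifts straight up off the post.
- tray: the shallow steel parts tray, loose, 0.9 kg: 160 mm (x) by 220 mm (y), walls 28 mm high and 4 mm thick, floor 4 mm thick. Origin: centre of the underside. It lies on the bench on the other side of the middle from the chassis. A brass fitting lies in it near the end at its +y; the rest of it is empty.
- tray_in (a point): centre of the tray's inner floor; axes as the tray
- fitting: brass pipe fitting, 58 mm long, 21 mm thick, lying in the tray at its +y end, along x
- screwdriver: black screwdriver, 200 mm long, 26 mm thick, lying along x on the bench beside the tray, on its -y side
- pliers: pliers, 170 mm long, 55 mm wide, 14 mm thick, lying on the bench beside the tray, on its +y side
- mug: white mug, 80 mm in diameter, 95 mm high, near the middle of the back of the bench
- spray: spray can, 56 mm in diameter, 190 mm high, at the left
- new_filter: new round paper filter element, 112 mm in diameter, 64 mm high, standing at the left
- meter: multimeter, 150 by 78 by 45 mm, lying at the right
Mind the look-alikes: they are no part of the job. What is shaped like the nut but white is not meant.

How it is judged:
By the outcome, as a careful person would: the job done as asked, in the order asked, and still so for the second after the job is handed in, with the robot touching nothing.
It also fails if it takes over 56 s, if anything falls off the work surface, if the arm or the gripper's body presses on something with over 40 N, if the wrist force passes 120 N, or if a joint passes its speed limit or range.

### The arm

A 7-joint arm with a two-finger parallel gripper is mounted at the origin on the work surface. World frame = base frame: x ahead of the robot, y to its left, z up, the work surface at z = 0. Lengths are in m, angles in rad, forces in N, time in s.
With the tool pointing down it reaches from about 0.35 to 0.9 m from the base axis. Payload 7.2 kg.
Tool frame: the origin (TCP) lies between the finger pads; the fingertips stand 14 mm ahead of it and the grasp point (between the pads) lies 5 mm behind it; z points along the fingers, x is the direction in which the jaws open and shut, and the axes are right-handed (so a half turn about z gives the same grasp; the last joint's range is limited). The gripper opens to 88 mm and grips with 3 to 60 N. Pads are 20 mm wide; open, the fingers measure 115 mm over their backs; the gripper's body (75 mm by 178 mm) begins 61 mm behind the grasp point.
Start: joints at [-1.387, 0.411, -0.013, 1.596, 0.006, 1.134, -0.082], TCP at [0.156, 0.605, 0.237] pointing down, gripper open.
Joint ranges: [-2.95, 2.95], [-0.29, 1.99], [-1.47, 1.44], [0.14, 2.54], [-1.03, 4.17], [0.13, 1.85], [-2.86, 2.86]. Speed limits (rad/s): [2.39, 2.39, 3.01, 3.01, 3.14, 3.14, 3.14].

### API

Orientations are given as a unit quaternion [w, x, y, z].
In Python, from plant import robot gives the robot as it stands. Calls block until the motion is done:
- robot.move_pose(position, orientation): joint-space move of the TCP to a pose.
- robot.move_linear(position, rate=0.15, rot=None, f_stop=None): straight line of the TCP; rot=None keeps the orientation; rate is the mean speed in m/s. With f_stop (N) it stops when the force on the tool has changed by that much, and returns True; else False.
- robot.move_joints(angles): joint-space move.
- robot.set_gripper(opening, f_grip=None): finger opening in m; f_grip is the grip in N (None keeps the last); returns when the fingers have stopped.
- robot.hold(seconds).
- robot.solve_ik(position, orientation): joint angles nearest the present ones, or None.
- robot.state(): the state.
- robot.read_camera(name): name is "side" or "top"; returns a dict with "pixels" (480x640x3 uint8, blue, green, red), "range_z" (480x640 float32, m along the optical axis (not along the pixel's ray), 0 where there is no reading), "fov_y" (degrees; the focal length in pixels is half the picture's height over the tangent of half this angle, whatever the lens; pixels are square), "cx", "cy" (the principal point, pixels), "k1" (the pictures are not rectified: a ray, as slopes to the right and down, at radius r is drawn at 1 + k1 r^2 times it, then the intrinsics apply), "extrinsics" (4x4, takes a point from camera to world coordinates). Camera axes: x right, y down, z forward; pixel columns grow to the right and rows downward; lengths in m; the calibration is good to about 2 mm. A picture is of the moment at which its call begins.
A pose or a line that the arm cannot do raises robot.IKError and nothing moves.
- robot.close_job(): hands the job in, once; it reports no verdict.
Trained networks look in a picture, given as the dict that the camera call returned (one of the last four; its "shot" number tells which), for a name from the list of things; names that differ only in an ending like _2 or _b are one class to them, and where a whole thing is asked for, a point or a joint stands for the part that bears it (a point fixed in the world has none). Each returns a list of dicts, best first, with "p" (0 to 1); they miss things now and then, are a little off and sometimes report something else, mostly with a low value. They report only what shows in the picture. A call takes as long as a camera call. They do not tell look-alikes from the thing itself.
- robot.look_for(target, picture): "bbox" ([left, top, right, bottom] in pixels, round what is visible of it).
- robot.regions_of(target, picture): "pixels" (480x640 bool, what is visible of it) and "bbox" ([left, top, right, bottom] in pixels, round what is visible of it).
- robot.place_of(target, picture): "centre" ([column, row] in pixels: a listed point, or the origin of a listed thing).
The state is a dict: "clock": time; "q": joint angles; "qvel": joint speeds; "effort": joint torques, N m; "ee_pos": TCP position; "tcp_rot": TCP orientation; "ft_force": force on the tool from outside, world axes, zero at the start; "moment": the same for the moment, N m; "finger_gap": finger opening in m.
Only numpy, scipy, OpenCV 4.12 (cv2) and the standard library are available. Lean on these libraries where they do the work, as an engineer would, in place of code of your own. Each camera call takes 0.05 s, during which the arm holds its last target.

## Working session

There is one attempt and no reset: what is moved stays moved. The work goes in short steps, each a Python script; the robot and the scene stay as the last script left them, time stands still between calls to the robot, and variables do not carry over. Pictures are saved under pics/ and viewed, and the job is handed in when it is done.

```bash
ls; mkdir -p pics; cat > h.py <<'E'
import numpy as np, cv2
from plant import robot
def K(p):
    f=240/np.tan(np.radians(p["fov_y"])/2); return f
def ray(p,u,v):
    f=K(p); a=np.array([(u-p["cx"])/f,(v-p["cy"])/f]); s=a.copy()
    for _ in range(20): s=a/(1+p["k1"]*(s@s))
    return np.array([s[0],s[1],1.])
def world(p,u,v,z=None):
    d=ray(p,u,v); T=np.array(p["extrinsics"])
    if z is None:
        r=p["range_z"][int(round(v)),int(round(u))]; return T[:3,:3]@(d*r)+T[:3,3]
    w=T[:3,:3]@d; return T[:3,3]+w*(z-T[2,3])/w[2]
def cloud(p):
    f=K(p); vv,uu=np.mgrid[0:480,0:640]; a=np.stack([(uu-p["cx"])/f,(vv-p["cy"])/f],-1); s=a.copy()
    for _ in range(20): s=a/(1+p["k1"]*(s**2).sum(-1,keepdims=True))
    d=np.concatenate([s,np.ones((480,640,1))],-1)*p["range_z"][...,None]
    T=np.array(p["extrinsics"]); return d@T[:3,:3].T+T[:3,3]
E
python3 - <<'E'
from h import *
for c in("top","side"):
    p=robot.read_camera(c); cv2.imwrite(f"pics/{c}0.png",p["pixels"]); print(c,p["fov_y"],p["k1"],np.round(p["extrinsics"],3).tolist())
    for t in("nut","nut_mid","seat","post_top","tray_in","tray","fitting","chassis"):
        print(t,[(round(d["p"],2),np.round(d["centre"],1).tolist()) for d in robot.place_of(t,p)[:3]])
    for t in("nut","tray"): print(t,[(round(d["p"],2),np.round(d["bbox"]).tolist()) for d in robot.look_for(t,p)[:3]])
print(robot.state())
E
```

```text
pics
top 49.00959240012281 -0.002231073591919569 [[-0.026, -0.984, 0.175, 0.325], [-1.0, 0.024, -0.014, 0.027], [0.009, -0.175, -0.985, 1.503], [0.0, 0.0, 0.0, 1.0]]
nut [(0.92, [190.3, 250.5]), (0.67, [221.0, 198.2])]
nut_mid [(0.82, [222.0, 195.6]), (0.6, [185.6, 251.1])]
seat [(0.97, [187.1, 249.5])]
post_top [(0.58, [187.1, 249.5])]
tray_in [(0.61, [392.2, 256.5])]
tray [(0.96, [393.9, 255.0])]
fitting [(0.42, [362.8, 252.8])]
chassis [(0.83, [218.2, 267.3]), (0.39, [362.3, 253.4]), (0.37, [516.1, 255.6])]
nut [(0.77, [175.0, 238.0, 203.0, 264.0]), (0.56, [210.0, 186.0, 237.0, 210.0])]
tray [(0.65, [349.0, 221.0, 436.0, 288.0])]
side 50.93332342576707 -0.050985778167158186 [[0.681, -0.545, 0.49, -0.132], [-0.733, -0.508, 0.453, -0.655], [0.002, -0.667, -0.745, 1.238], [0.0, 0.0, 0.0, 1.0]]
nut [(0.7, [230.6, 203.9]), (0.56, [229.0, 192.8]), (0.53, [290.7, 205.4])]
nut_mid [(0.79, [231.7, 196.9]), (0.63, [286.3, 204.6])]
seat [(0.64, [226.8, 202.6]), (0.31, [230.0, 200.7])]
post_top [(0.68, [229.1, 192.4])]
tray_in [(0.96, [363.8, 319.1]), (0.42, [201.8, 189.0])]
tray [(0.83, [360
[... 248 characters left out ...]
k': 1.1, 'q': array([-1.38718547,  0.41110389, -0.01271029,  1.59618684,  0.00561565,
        1.1343443 , -0.0822168 ]), 'qvel': array([ 1.12504321e-03,  2.01376015e-05, -2.72501458e-04,  8.54477580e-04,
       -1.08148045e-03,  8.45875285e-04, -5.05199991e-05]), 'effort': array([ 1.21889734e-04, -5.87741411e+01,  6.40380420e-01, -2.91386443e+01,
       -5.38998807e-02,  1.02873228e-02,  8.69937509e-06]), 'ee_pos': array([0.15573287, 0.6052813 , 0.2366564 ]), 'tcp_rot': array([5.97991193e-06, 7.90300533e-01, 6.12719403e-01, 8.83792008e-07]), 'ft_force': array([ 0.39871089,  0.08112648, -0.33090529]), 'moment': array([-0.02254916, -0.00600191,  0.01625435]), 'finger_gap': 0.08788434895663882}
```

View pics/top0.png

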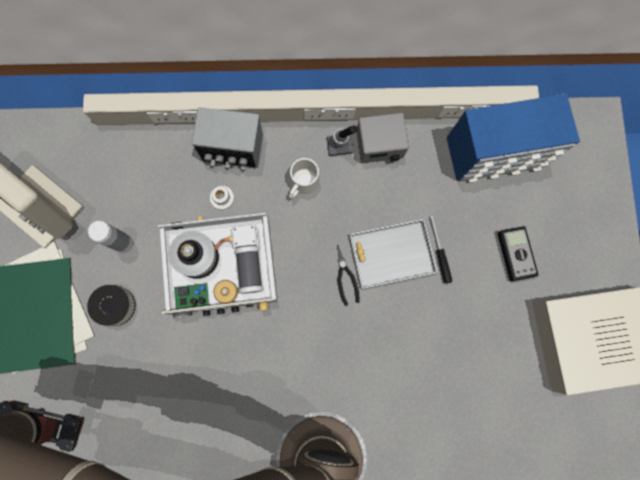

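View pics/side0.png

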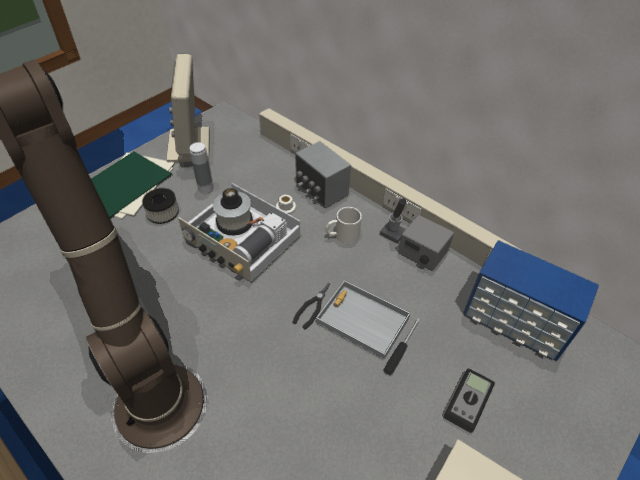

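```bash
python3 - <<'E'
from h import *
P=robot.read_camera("top");C=cloud(P)
for n,z in (("nut",.128),):
    print(world(P,190,250,.128), world(P,188,249,.145), world(P,222,196,.128))
print("tray", world(P,393,256,.004), np.round([world(P,393,256),world(P,188,250), world(P,200,250)],3))
# top-of-nut points
x,y,z=C[...,0],C[...,1],C[...,2]
sub=np.zeros(z.shape,bool);sub[230:275,165:215]=True
for lo,hi in((.112,.124),(.138,.155)):
    m=sub&(z>lo)&(z<hi); 
    if m.sum(): 
        (cx,cy),r=cv2.minEnclosingCircle(np.float32(C[m][:,:2])); print(lo,m.sum(),C[m].mean(0),(cx,cy),r)
S=robot.read_camera("side")
print("side",world(S,231,197,.128),world(S,364,319,.004),world(S,229,192,.145))
cv2.imwrite("pics/t1.png",cv2.resize(P["pixels"][140:340,120:320],(800,600) if 0 else (600,600),interpolation=2))
cv2.imwrite("pics/s1.png",cv2.resize(S["pixels"][130:290,160:360],(750,600),interpolation=2))
E
```

```text
[0.55862787 0.33355188 0.128     ] [0.55851894 0.3350098  0.145     ] [0.70389272 0.24978747 0.128     ]
tray [ 0.54774212 -0.22310716  0.004     ] [[ 0.548 -0.223  0.004]
 [ 0.556  0.335  0.145]
 [ 0.56   0.31   0.114]]
0.112 230 [0.55115308 0.33031345 0.1161839 ] (0.5521263480186462, 0.3366095721721649) 0.04700338840484619
0.138 258 [0.55657585 0.33548452 0.1456475 ] (0.5565016865730286, 0.3367900848388672) 0.025325320661067963
side [0.55891716 0.33841815 0.128     ] [ 0.55956061 -0.22150011  0.004     ] [0.55930584 0.34557551 0.145     ]
```

View pics/t1.png

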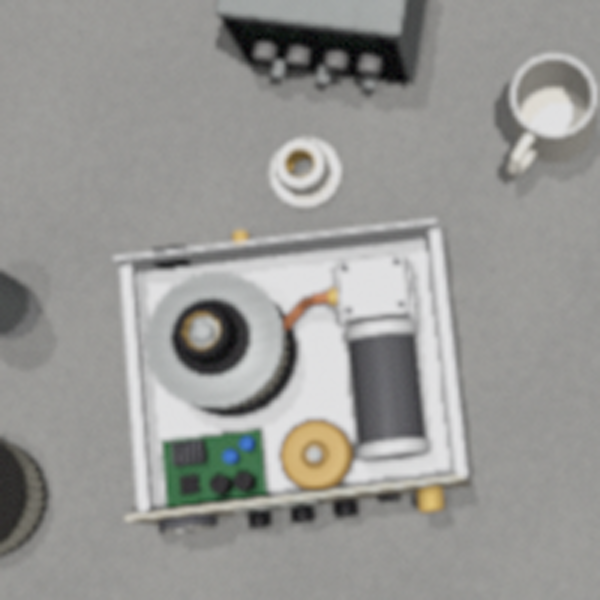

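View pics/s1.png

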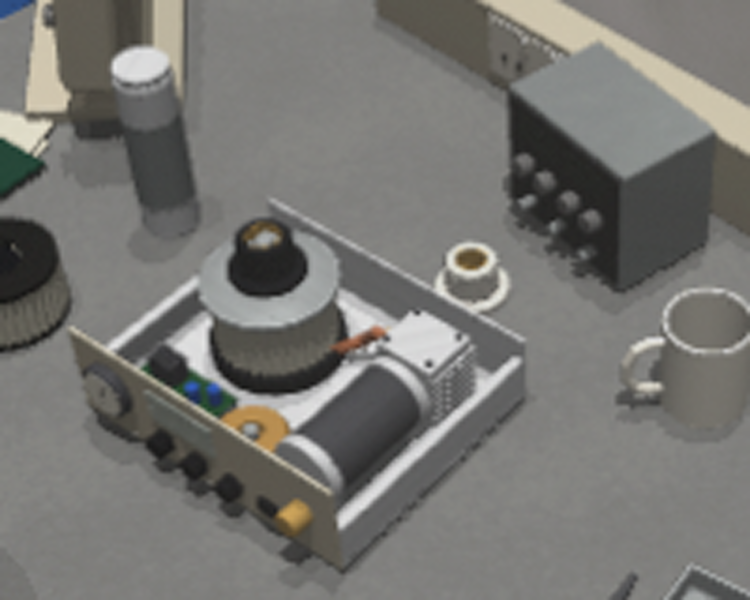

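```bash
python3 - <<'E'
from h import *
P=robot.read_camera("top");C=cloud(P)
S=robot.read_camera("side");D=cloud(S)
for n,c,(a,b,e,f) in(("t",C,(225,275,165,215)),("s",D,(175,220,210,250))):
    q=c[a:b,e:f].reshape(-1,3)
    for lo,hi in((.104,.111),(.112,.120),(.143,.152)):
        m=q[(q[:,2]>lo)&(q[:,2]<hi)]; print(n,lo,len(m),np.median(m[:,2]),m.min(0),m.max(0),(m.min(0)+m.max(0))/2)
print(np.round(C[215:285:6,150:280:10,2],3))
# tray edges
q=C[200:310,330:460].reshape(-1,3); m=q[(q[:,2]>.022)&(q[:,2]<.034)]
r=cv2.minAreaRect(np.float32(m[:,:2])); print(r, cv2.boxPoints(r))
q=D[270:365,300:420].reshape(-1,3); m=q[(q[:,2]>.022)&(q[:,2]<.034)]
r=cv2.minAreaRect(np.float32(m[:,:2])); print(r)
# chassis orientation
q=C[200:320,150:285].reshape(-1,3); m=q[(q[:,2]>.06)&(q[:,2]<.107)]; r=cv2.minAreaRect(np.float32(m[:,:2])); print("ch",r)
# ik checks
for yaw in np.arange(0,180,15):
    row=[]
    for pos in((.557,.337,.145),(.557,.337,.26),(.545,-.25,.06)):
        a=np.radians(yaw)
        j=robot.solve_ik(pos,[0,np.cos(a/2),np.sin(a/2),0]); row.append(None if j is None else np.round(j,2).tolist())
    print(yaw,row)
E
```

```text
t 0.104 471 0.1066735184144536 [0.4999142  0.27901266 0.10401134] [0.61213394 0.39497573 0.11095531] [0.55602407 0.33699419 0.10748332]
t 0.112 204 0.11583263749690809 [0.51260041 0.29414157 0.11200301] [0.59953764 0.37645283 0.11974592] [0.55606902 0.3352972  0.11587446]
t 0.143 185 0.14718713439758146 [0.53409116 0.3130002  0.14302478] [0.5799632  0.35820749 0.15199075] [0.55702718 0.33560385 0.14750777]
s 0.104 279 0.10683192711535594 [0.49162508 0.27404317 0.10402305] [0.61377825 0.39461061 0.1107961 ] [0.55270166 0.33432689 0.10740958]
s 0.112 125 0.11624640720934187 [0.50887663 0.28950773 0.11200723] [0.59069413 0.374042   0.1199358 ] [0.54978538 0.33177487 0.11597151]
s 0.143 117 0.14813352348069064 [0.52719113 0.31272581 0.14304366] [0.57529189 0.36217901 0.1516031 ] [0.55124151 0.33745241 0.14732338]
[[-0.003 -0.     0.002  0.002 -0.004 -0.001 -0.    -0.004 -0.008 -0.009
   0.076  0.059  0.001]
 [ 0.001  0.003 -0.005  0.048  0.077  0.078  0.062  0.046  0.038  0.021
   0.011  0.017  0.003]
 [-0.001  0.062  0.052  0.037  0.024  0.015  0.01   0.02   0.012  0.084
   0.09   0.01 
[... 2281 characters left out ...]

105 [[-0.66, 0.54, 0.06, 1.63, -0.04, 0.98, 1.24], [-0.68, 0.44, 0.09, 1.5, -0.04, 1.2, 1.25], [-0.11, 0.66, 0.66, 1.85, -0.53, 0.82, 2.65]]
120 [[-0.62, 0.54, 0.01, 1.62, -0.0, 0.98, 1.48], [-0.65, 0.44, 0.04, 1.5, -0.02, 1.2, 1.49], [0.8, 0.66, -0.63, 1.78, 0.5, 0.86, 2.03]]
135 [[-0.58, 0.54, -0.05, 1.62, 0.03, 0.98, 1.71], [-0.61, 0.44, -0.01, 1.5, 0.0, 1.21, 1.73], [0.93, 0.73, -0.84, 1.78, 0.66, 0.94, 2.17]]
150 [[-0.54, 0.54, -0.11, 1.62, 0.07, 0.99, 1.95], [-0.58, 0.44, -0.06, 1.5, 0.03, 1.21, 1.98], [1.04, 0.83, -1.04, 1.77, 0.83, 1.05, 2.31]]
165 [[-0.51, 0.54, -0.16, 1.62, 0.1, 0.99, 2.18], [-0.55, 0.44, -0.1, 1.49, 0.05, 1.21, 2.22], [-0.33, 0.83, 1.03, 1.86, -0.87, 0.98, -2.3]]
```

The black nut is at top-view pixel (188,250), and the white look-alike is at (222,196). The cloud puts the nut top at z≈0.147 and centre ≈(0.557,0.336), which matches 108+40 mm. Next I'll measure the tray more closely and move above the nut with joint 7 wound back.

```bash
cat >> h.py <<'E'
def quat(deg):
    a=np.radians(deg); return [0,np.cos(a/2),np.sin(a/2),0]
def yaw():
    q=robot.state()["tcp_rot"]; return np.degrees(2*np.arctan2(q[2],q[1]))
E
python3 - <<'E'
from h import *
P=robot.read_camera("top");C=cloud(P)
m=np.zeros((480,640),bool)
r=robot.regions_of("tray",P)
if r:
    m=r[0]["pixels"]; q=C[m]; print(r[0]["p"],m.sum(),q.mean(0)); 
    q=q[(q[:,2]<.012)]; rr=cv2.minAreaRect(np.float32(q[:,:2])); print("floor",rr,len(q),q.mean(0),np.median(q[:,2]))
f=robot.regions_of("fitting",P)
if f: q=C[f[0]["pixels"]]; print("fit",f[0]["p"],q.mean(0))
j=np.array(robot.solve_ik((.557,.3365,.22),quat(30))); j[6]-=2.5; print(j.round(2))
robot.move_joints(j); s=robot.state(); print(s["clock"],s["ee_pos"],yaw(),s["ft_force"])
E
```

```text
0.8 4305 [ 0.55517403 -0.22453524  0.01038736]
floor ((0.5572826862335205, -0.21925422549247742), (0.168598935008049, 0.21815723180770874), 10.556092262268066) 3747 [ 0.55526584 -0.22526144  0.00322583] 0.003223199808382926
fit 0.51 [ 0.55995363 -0.1265992   0.03410901]
[-0.83  0.48  0.31  1.57 -0.15  1.12 -2.47]
3.5 [0.55646939 0.33739532 0.21997412] 246.88038906324246 [1.09069    0.06336528 0.49640892]
```

```bash
python3 - <<'E'
from h import *
print(robot.move_linear([.557,.3365,.134],rate=.06,f_stop=8))
s=robot.state(); print(s["clock"],s["ee_pos"],yaw(),s["ft_force"])
robot.set_gripper(.0,f_grip=6); robot.hold(.2)
s=robot.state(); print(s["clock"],s["ee_pos"],s["ft_force"].round(2),s["moment"].round(2),s["finger_gap"], s["q"].round(2))
S=robot.read_camera("side"); cv2.imwrite("pics/s2.png",cv2.resize(S["pixels"][110:270,140:340],(750,600),interpolation=2))
E
```

```text
False
5.0833 [0.55720648 0.33661271 0.13443998] 246.7608867002052 [-0.18415101 -0.89861599  0.5522153 ]
5.975 [0.5570468  0.33661215 0.1340254 ] [0.69 0.74 0.11] [ 0.16  0.06 -0.04] 0.047842039433511875 [-0.81  0.56  0.28  1.65 -0.18  0.96 -2.44]
```

View pics/s2.png

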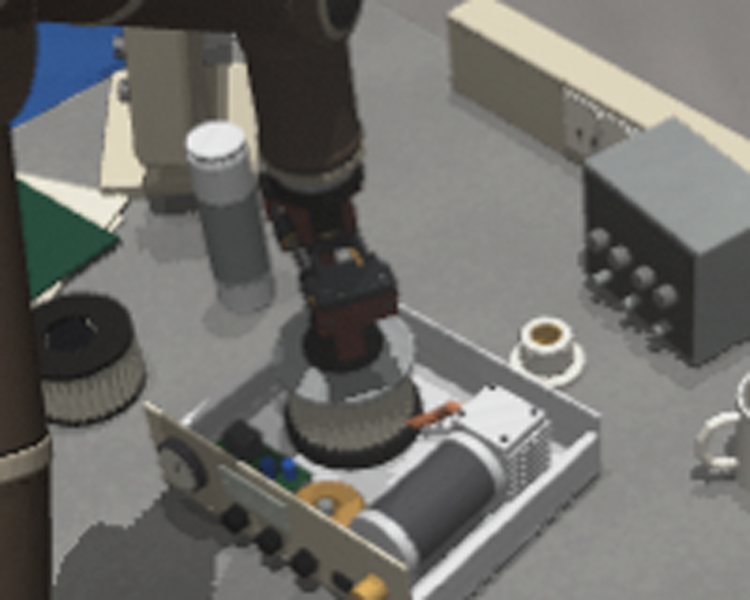

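The grip reads 47.8 mm, as expected for the 48 mm grip, and side forces are under 1 N. I'll tighten the grip and turn the first 40° along the helix.

```bash
cat >> h.py <<'E'
def turn(dd,rate=.0022,n=1):
    "turn CCW by dd degrees along the helix, dd<=60"
    s=robot.state(); y=yaw()
    p=np.array([.557,.3366,s["ee_pos"][2]+.014*dd/360])
    t=robot.move_linear(p,rate=rate,rot=quat(y+dd),f_stop=35)
    s2=robot.state(); print(t,round(s2["clock"],2),"yaw",round(yaw()-y,1),"z",s2["ee_pos"].round(4),"f",s2["ft_force"].round(1),"m",s2["moment"].round(2),"q7",s2["q"][6].round(2),"gap",s2["finger_gap"].round(4)); return t
E
python3 - <<'E'
from h import *
robot.set_gripper(.0,f_grip=35)
s=robot.state();print(s["clock"],s["ft_force"].round(1))
turn(40)
E
```

```text
6.2417 [-0.   1.1  0.1]Traceback (most recent call last):
  File "<stdin>", line 4, in <module>
  File "h.py", line 28, in turn
    s2=robot.state(); print(t,round(s2["clock"],2),"yaw",round(yaw()-y,1),"z",s2["ee_pos"].round(4),"f",s2["ft_force"].round(1),"m",s2["moment"].round(2),"q7",s2["q"][6].round(2),"gap",s2["finger_gap"].round(4)); return t
                                                                                                                                                                                         ^^^^^^^^^^^^^^^^^^^^^^
AttributeError: 'float' object has no attribute 'round'
```

```bash
sed -i 's/s2\["finger_gap"\].round(4)/round(s2["finger_gap"],4)/' h.py
python3 - <<'E'
from h import *
s=robot.state();print(s["clock"],yaw(),s["ee_pos"],s["ft_force"],s["moment"],s["q"].round(2))
S=robot.read_camera("side"); cv2.imwrite("pics/s3.png",cv2.resize(S["pixels"][110:270,140:340],(750,600),interpolation=2))
turn(40)
E
```

```text
7.0917 -73.34733469067427 [0.55717398 0.33653436 0.13543021] [ 2.68826958  0.9649094  -3.05445842] [ 0.2907505  -0.3046644   0.01779297] [-0.7   0.55  0.11  1.64 -0.07  0.96 -1.84]
False 7.99 yaw 39.9 z [0.5571 0.3368 0.1371] f [ 1.2  1.5 -1.9] m [ 0.39 -0.3  -0.04] q7 -1.23 gap 0.0479
```

```bash
python3 - <<'E'
from h import *
for d in (45,45,45,30,25):
    if turn(d): break
S=robot.read_camera("side"); cv2.imwrite("pics/s4.png",cv2.resize(S["pixels"][110:270,140:340],(750,600),interpolation=2))
E
```

```text
False 8.93 yaw 44.9 z [0.5568 0.3368 0.1388] f [ 1.6  3.3 -2.3] m [ 0.48 -0.25 -0.02] q7 -0.54 gap 0.0476
False 9.86 yaw 44.9 z [0.557  0.3366 0.1405] f [ 1.3  2.6 -3.1] m [ 0.52 -0.36 -0.01] q7 0.15 gap 0.0479
False 10.79 yaw 44.9 z [0.5569 0.3365 0.1422] f [ 0.8  1.4 -2. ] m [ 0.5  -0.22 -0.02] q7 0.84 gap 0.0478
False 11.47 yaw 29.8 z [0.557  0.3363 0.1432] f [ 0.7  1.  -1.9] m [ 0.35 -0.15 -0.01] q7 1.3 gap 0.0475
False 12.05 yaw 24.8 z [0.5569 0.3363 0.1441] f [-0.4 -0.5 -1.5] m [ 0.16 -0.05 -0.04] q7 1.68 gap 0.0479
```

View pics/s4.png

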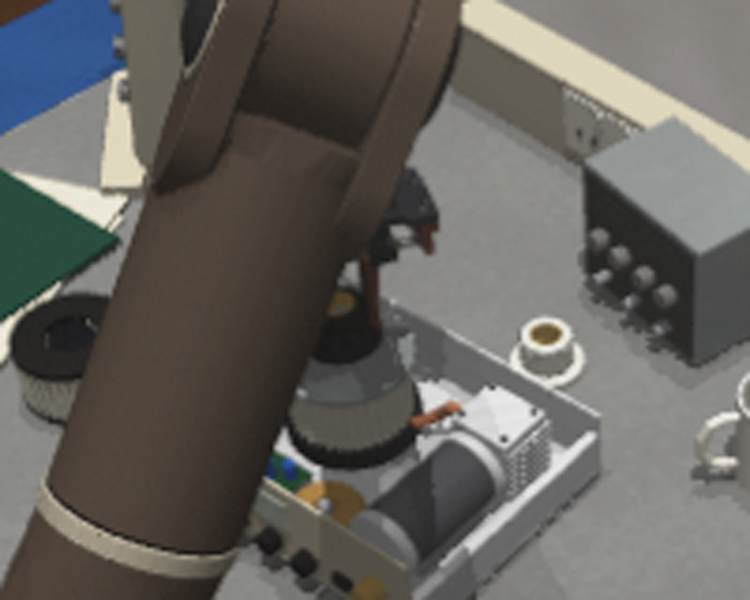

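The nut has turned about 270° and the post now sits inside the bore. Only the nut's weight remains on the wrist (-1.5 N). I'll lift slowly with a force stop.

```bash
python3 - <<'E'
from h import *
t=robot.move_linear([.557,.3365,.16],rate=.03,f_stop=8); s=robot.state(); print(t,s["clock"],s["ee_pos"],s["ft_force"],s["finger_gap"])
if not t:
    t=robot.move_linear([.557,.3365,.26],rate=.1,f_stop=12); s=robot.state(); print(t,s["clock"],s["ee_pos"],s["ft_force"],s["finger_gap"],s["q"].round(2),yaw())
S=robot.read_camera("top"); cv2.imwrite("pics/t4.png",cv2.resize(S["pixels"][140:340,120:320],(600,600),interpolation=2))
S=robot.read_camera("side"); cv2.imwrite("pics/s5.png",cv2.resize(S["pixels"][80:270,140:340],(630,600),interpolation=2))
E
```

```text
False 12.775 [0.55699837 0.33637791 0.16000475] [ 0.3094662   1.1404372  -2.14489101] 0.047590930243570334
False 13.925 [0.55679142 0.33620366 0.25915901] [ 0.10395466  0.09942699 -1.94241853] 0.04727168641139142 [-0.06  0.59 -0.88  1.46  0.46  1.31  1.75] 156.04201030686482
```

View pics/s5.png

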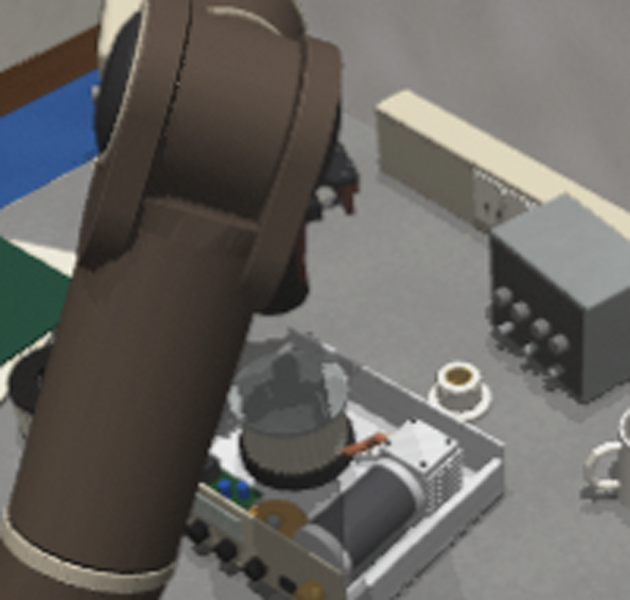

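The nut is off the post and held: the weight reads about 2 N and the gap 47.3 mm. I'll carry it across level at z≈0.25.

```bash
python3 - <<'E'
from h import *
for d in (60,90,100,120,156,180):
    print(d,[None if (j:=robot.solve_ik((.559,-.238,z),quat(d))) is None else np.round(j,2).tolist() for z in(.25,.03)])
for y in (110,130,156):
    try:
        robot.move_linear([.559,-.238,.25],rate=.15,rot=quat(y)); break
    except robot.IKError as e: print(y,e)
s=robot.state(); print(s["clock"],s["ee_pos"],yaw(),s["ft_force"],s["finger_gap"],s["q"].round(2))
P=robot.read_camera("top"); cv2.imwrite("pics/t5.png",P["pixels"])
S=robot.read_camera("side"); cv2.imwrite("pics/s6.png",S["pixels"])
E
```

```text
60 [[0.76, 0.44, -0.6, 1.59, 0.26, 1.19, 1.15], [0.66, 0.67, -0.47, 1.79, 0.41, 0.78, 1.03]]
90 [[0.79, 0.45, -0.66, 1.59, 0.29, 1.2, 1.65], [0.71, 0.69, -0.55, 1.78, 0.48, 0.8, 1.5]]
100 [[0.81, 0.46, -0.68, 1.59, 0.3, 1.2, 1.81], [0.73, 0.7, -0.58, 1.78, 0.5, 0.81, 1.65]]
120 [[0.85, 0.47, -0.74, 1.59, 0.33, 1.21, 2.14], [0.77, 0.72, -0.63, 1.78, 0.55, 0.83, 1.96]]
156 [[0.92, 0.51, -0.86, 1.58, 0.4, 1.24, 2.71], [0.83, 0.75, -0.74, 1.77, 0.64, 0.87, 2.53]]
180 [[-0.46, 0.66, 1.26, 1.67, -0.65, 1.3, -2.22], [0.94, 0.83, -0.92, 1.77, 0.79, 0.96, 2.83]]
18.0083 [ 0.55902652 -0.23770107  0.25004684] 110.02767713255676 [-0.41362503 -0.68094877 -1.83053765] 0.04793910813662037 [ 0.78  0.45 -0.64  1.59  0.28  1.2   2.01]
```

View pics/t5.png

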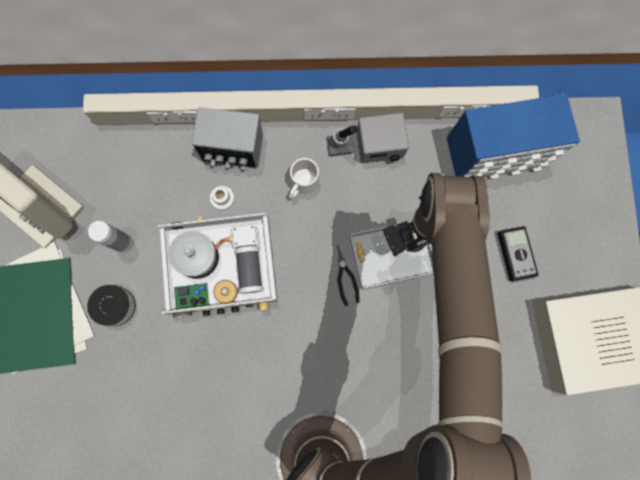

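View pics/s6.png

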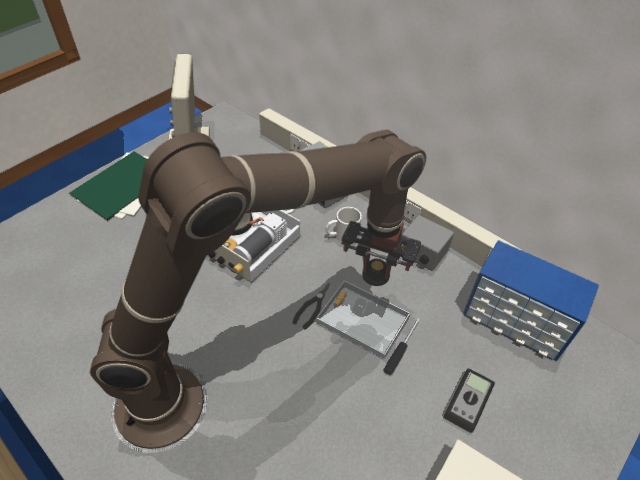

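The top view shows the post bare at about (192,250) and the gripper over the tray at about (400,240). The side view shows the nut held upright at (376,270). Lowering with a force stop.

```bash
python3 - <<'E'
from h import *
robot.move_linear([.559,-.238,.06],rate=.12)
t=robot.move_linear([.559,-.238,.024],rate=.02,f_stop=4); s=robot.state(); print(t,s["clock"],s["ee_pos"],s["ft_force"].round(2),s["finger_gap"])
S=robot.read_camera("side"); cv2.imwrite("pics/s7.png",cv2.resize(S["pixels"][240:400,280:480],(750,600),interpolation=2))
E
```

```text
True 21.1917 [ 0.55895593 -0.23799135  0.02997828] [-1.16  0.56  5.51] 0.04777754488078984
```

View pics/s7.png

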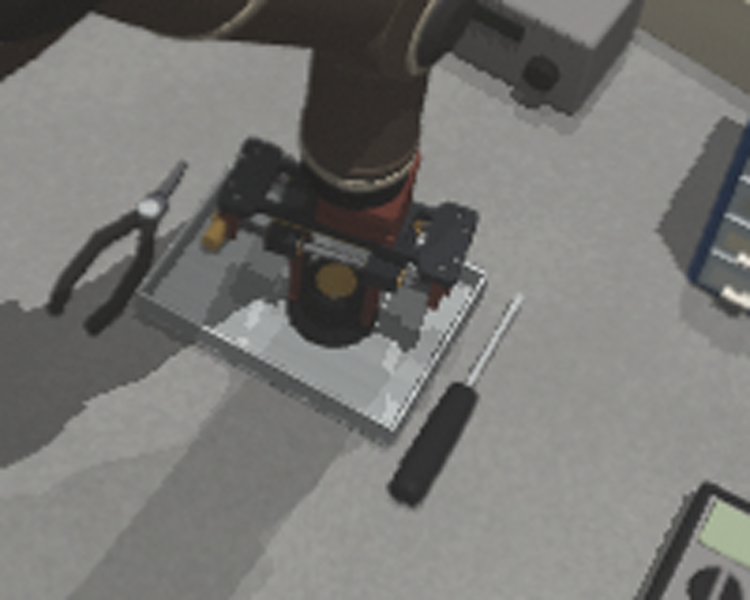

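Contact came at TCP z=0.030, exactly as predicted, so the flange is on the tray floor. Release and retreat.

```bash
python3 - <<'E'
from h import *
robot.set_gripper(.066); robot.hold(.2)
s=robot.state(); print(s["clock"],s["ft_force"].round(2),s["finger_gap"])
print(robot.move_linear([.559,-.238,.09],rate=.05,f_stop=10))
robot.move_linear([.559,-.238,.22],rate=.15)
j=robot.state()["q"].copy(); j[0]+=0.6; robot.move_joints(j)
robot.hold(.3); s=robot.state(); print(s["clock"],s["ee_pos"],s["ft_force"].round(2))
P=robot.read_camera("top");C=cloud(P); cv2.imwrite("pics/t8.png",P["pixels"])
for t in("nut","tray"): print(t,[(round(d["p"],2),np.round(d["centre"]).tolist(),world(P,*d["centre"]).round(3)) for d in robot.place_of(t,P)[:3]])
S=robot.read_camera("side"); cv2.imwrite("pics/s8.png",S["pixels"])
E
```

```text
21.95 [ 0.1  -0.2   0.23] 0.06591838448189842
False
25.9917 [ 0.32738038 -0.51113957  0.21909589] [ 0.45 -0.59  0.07]
nut [(0.72, [219.0, 203.0], array([0.713, 0.275, 0.023])), (0.61, [396.0, 250.0], array([ 0.564, -0.234,  0.002]))]
tray []
```

View pics/t8.png

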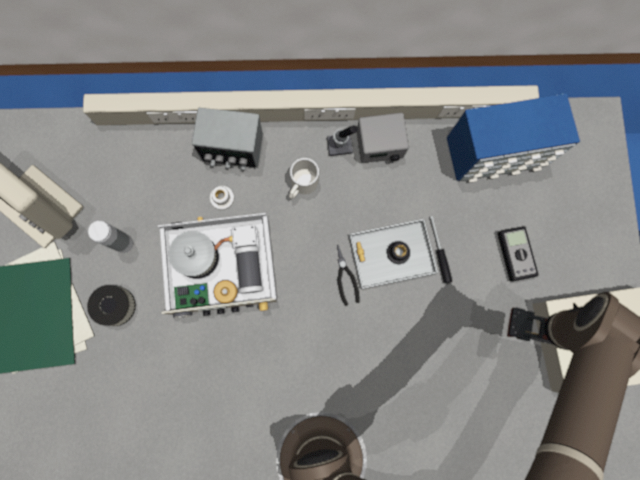

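View pics/s8.png

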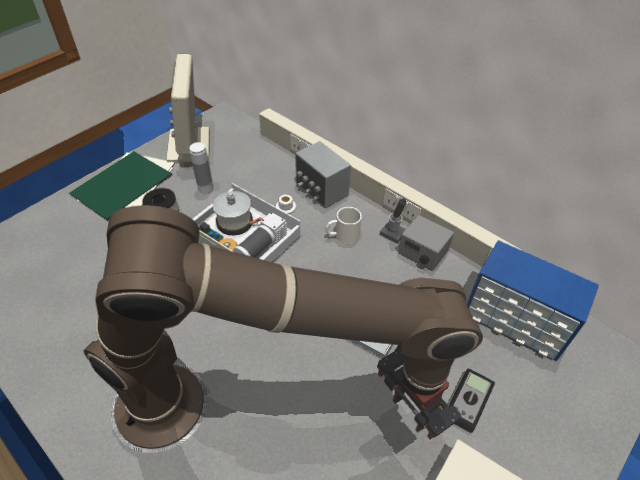

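```bash
python3 - <<'E'
from h import *
j=robot.state()["q"].copy(); j[0]-=0.22; robot.move_joints(j); robot.hold(.3)
P=robot.read_camera("top"); C=cloud(P); cv2.imwrite("pics/t9.png",P["pixels"]); q=C[235:270,382:415].reshape(-1,3)
m=q[(q[:,2]>.036)&(q[:,2]<.05)]; print("nut top",m.mean(0),len(m)); print("box top z",world(P,610,330), "state",robot.state()["ee_pos"],robot.state()["clock"])
E
```

```text
nut top [ 0.55912113 -0.2379888   0.04286976] 157
box top z [ 0.32147166 -0.77565388  0.09285369] state [ 0.42969085 -0.42878112  0.21894185] 27.1333
```

View pics/t9.png

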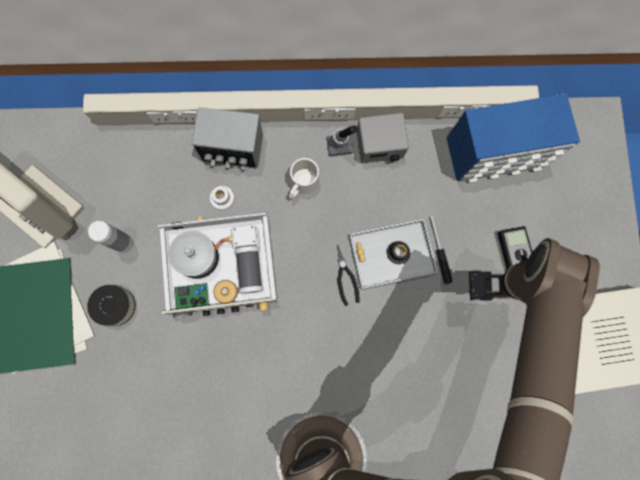

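The nut stands upright in the tray at pixel (399,251), with its top at z≈0.043. The post is bare, the other things are where they were, and the arm is clear.

```bash
python3 -c "
from plant import robot
print(robot.close_job())"
```

```text
the job is handed in; nothing more can be done
None
```

The black nut is off the post and standing upright in the steel tray, and I handed the job in with the clock at about 27 s.

- **Unscrewing:** I gripped the knurled part (gap 47.8 mm) and turned it counter-clockwise about 270° along the 14 mm thread. Readings after each step were at most about 5 N.
- **Setting down:** I lifted the nut straight off and lowered it into the tray until it touched at about 4–6 N. Contact was at the expected height, and I released it there.

**Last checks:**
- The nut's top is at (0.559, −0.238, 0.043), right for a nut standing on the tray floor.
- The post is bare, and nothing else shows any sign of having moved.
- The gripper is clear of everything, at z 0.22.

**Disagreements:**
- After the nut was placed, the network did not find the tray and ranked the white look-alike above the nut, so I went by the depth image and the pictures.
- The first tray-centre estimates differed by 10–20 mm. I used the one from the tray floor, and the nut ended up well inside the tray.
- After the release I swung the arm towards the cream box at the right. I saw no sign of contact, and moved it back before handing in.

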